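# Slide the picture panel under the hand-rest bridge

## Task

Push the flat picture panel under the low wooden hand-rest bridge until its far edge lies squarely against the stop strip behind the bridge, so that the painting can go on with the hand resting on the bar. Slide it flat on the table with the outside of the fingers against its edges: do not lift or tip it, and let nothing touch the picture on its top. Leave the other things on the table where they are, and take the hand away at the end.

Things in the scene. Friction and masses are not known exactly. Their poses are not given: they have to be found in the camera images.
- bridge: wooden hand-rest bridge, screwed down. Origin on the table under the middle of the bar; +x is the way the panel goes in, roughly to the robot's left. Bar: 60 mm along x, 190 mm along y, underside 17 mm and top 27 mm above the table. Feet under its ends, 60 x 30 x 17 mm, inner faces at y = +65 and -65 mm: the opening is 130 mm wide, 17 mm high
- mouth (a point): point on the table at the middle of the opening's entry side, 30 mm before the bridge's origin (x = -30 mm)
- stop (a point): point on the table at the middle of the near face of the stop strip, at x = +75 mm of the bridge. Strip: fixed, 10 mm high, 14 mm thick, 190 mm along y, joined to the feet by side strips 10 mm high (inner faces at y = +83 and -83 mm). A panel fully home has its centre at the bridge's origin and sticks out 45 mm on both sides of the bar
- panel: flat plywood panel, 150 mm along its x, 110 mm along its y, 12 mm thick (13 mm with the picture), 0.1 to 0.25 kg, loose on the table before the bridge, its centre 150 to 220 mm before the bridge's origin, turned up to 0.45 rad and up to 30 mm off the centre line. Origin: centre of its underside; x along its long side, roughly towards the bridge, z up
- picture: the painted sheet on top of the panel, 126 x 86 x 1 mm, leaving a bare rim 12 mm wide all round; fixed to the panel. Origin: centre of the sheet's underside, 12 mm above the panel's origin. Nothing may touch it
- ink: squat glass ink bottle with a black cap, 54 mm across, 66 mm tall; stands beside the bridge, on the side away from the robot. Leave alone. Origin: centre of its underside.
- glue: small white bottle with a black cone tip, 29 mm across, 76 mm tall; stands beyond the stop strip. Leave alone. Origin: centre of its underside.
- case: rounded yellow earphone case lying flat, 46 x 56 x 22 mm; lies beside the lane in front of the bridge, farther from the robot. Leave alone. Origin: centre of its underside.
- sharpener: metal pencil sharpener, 30 x 18 x 15 mm; lies behind the panel, to the robot's right. Leave alone. Origin: centre of its underside.
- eraser: white eraser in a card sleeve, 45 x 24 x 14 mm; lies to the left of the bridge's stop strip, nearer the robot. Leave alone. Origin: centre of its underside.
- bowl: white bowl, 140 mm across, 75 mm tall, far to the robot's left. Leave alone. Origin: centre of its underside.
- brush_jar: steel jar of brushes, 68 mm across, about 200 mm tall with the brushes, far to the robot's left. Leave alone. Origin: centre of its underside.
- block: thick square blank painting block, 90 x 90 x 31 mm, to the robot's right; too thick for the bridge. Leave alone. Origin: centre of its underside.
Things that resemble listed ones, but are neither listed nor needed, are in the scene too. There is more than one size of the panel; the job needs the smaller.

How it is judged (in metres and radians):
At the end, for the whole second after the job is handed in: the panel lies flat and at rest under the bridge, its centre within 5 mm of the fully-home place along the passage and within 25 mm of the centre line, square to the stop within 0.06 rad (x of panel in the frame of bridge between -0.005 and 0.004 m and y of panel in the frame of bridge between -0.025 and 0.025 m and angle between the x axis of panel and the x axis of bridge, either way round below 0.06 rad and angle between panel's own z axis and vertical below 0.03 rad and height (world z) of panel below 0.003 m and linear speed of panel below 0.01 m/s); the robot touches nothing.
It fails at once if the panel is lifted (more than 6 mm) (height (world z) of panel above 0.006 m).
It fails at once if the panel is tipped (more than 0.06 rad) (angle between panel's own z axis and vertical above 0.06 rad).
It fails at once if the picture is touched by the fingers, the bridge or anything else (contact force between picture and anything else above 0.3 N).
It fails at once if one of the other things is pushed out of place (more than 15 mm) (distance of any of ink, glue, case, sharpener, eraser, bowl, brush_jar, block from where it was at the start of the episode above 0.015 m).
It also fails if it takes over 72 s, if anything falls off the work surface, if the arm or the gripper's body presses on something with over 40 N, if the wrist force passes 120 N, or if a joint passes its speed limit or range.

## Robot

A 6-joint arm with a two-finger parallel gripper is mounted at the origin on the work surface. World frame = base frame: x ahead of the robot, y to its left, z up, the work surface at z = 0. Lengths are in m, angles in degrees, forces in N, time in s.
With the tool pointing down it reaches from about 0.4 to 0.825 m from the base axis. Payload 7 kg.
Tool frame: the origin (TCP) lies at the very end of the fingers, on their centre line; the grasp point (between the pads) lies behind it (r.grasp_offset is the z of the grasp point in the tool frame, in m); z points along the fingers, y is the direction in which the jaws open and shut (so a half turn about z gives the same grasp; the last joint's range is limited). The gripper opens to 88 mm and grips with 3 to 60 N. Pads are 19 mm wide; open, the fingers measure 130 mm over their backs; the gripper's body (78 mm by 193 mm) begins 47 mm behind the grasp point.
Start: joints at [79.933, 20.546, 0.682, 0, -70.136, -16.507], TCP at [0.302, 0.604, 0.227] pointing down, gripper open.
Joint ranges: [-176.03, 176.03], [-82.01, 121.73], [-58.28, 71.71], [-173.87, 95.51], [-174.79, -0.11], [-173.66, 173.66]. Speed limits (degrees/s): [136.94, 136.94, 172.46, 180, 180, 180].

## Interface

Orientations are given as [roll, pitch, yaw] about the fixed x, y, z axes, in that order (R = Rz(yaw) Ry(pitch) Rx(roll)).
In Python, from plant import r gives the robot as it stands. The module is installed in compiled form; this text tells all that it offers.
- The arm moves only by the tool servo_tool, never from a script. Its argument "targets" is a list of rows, each an object of numbers: "dx", "dy", "dz": the shift along the world's x, y, z in cm; "spin": the turn about the world's z in rad; "grip": the opening in per cent of the stroke, from 0 (shut) to 100 (fully open). A call has exactly 10 rows; each row is the pose to reach, as a shift and turn from the pose commanded when the call began; what a row does not reach only later rows make up. A row lasts 1/12 s, in which the tool goes at most 41.7 mm and 7.16 degrees, less where a joint would pass 70% of its speed; a pose out of reach is approached as far as the arm can. A call with a gripper value outside its range is refused whole. The fingers move at their own pace and stop on an object; "squeeze" is the grip in N (left out, the last holds). Time passes only in rows, so rows that repeat a pose let the fingers close, or fill a call up. It gives the time, the measured TCP pose, the force and the opening at its end, in the units of the state.
- r.get_state(): the state, without advancing time (a new reading comes with each control period).
- r.capture(name): name is "scene" or "top" or "wrist"; returns the picture (384x512x3 uint8, blue, green, red); there is no depth.
- r.get_calibration(name): a dict with "K" (3x3 intrinsics, pixels), "extrinsics" (4x4, takes a point from camera to world coordinates). Camera axes: x right, y down, z forward; pixel columns grow to the right and rows downward; lengths in m; the calibration is good to about 2 mm. The wrist camera is an equidistant fisheye: a pixel r from the principal point sees the ray r / f radians off the axis. A picture is of the moment at which its call begins: read the wrist's pose just before it. get_calibration takes no time and is no camera call; for the wrist camera it gives the pose at the moment of the call.
- r.close_job(): hands the job in, once; it reports no verdict.
Trained networks look in the newest picture that a camera, given by its name, has taken for a name from the list of things; names that differ only in an ending like _2 or _b are one class to them, and where a whole thing is asked for, a point or a joint stands for the part that bears it (a point fixed in the world has none). Each returns a list of dicts, best first, with "p" (0 to 1); they miss things now and then, are a little off and sometimes report something else, mostly with a low value. They report only what shows in the picture. A call takes as long as a camera call. They do not tell look-alikes from the thing itself.
- r.cut_out(name, camera): "mask" (384x512 bool, what is visible of it) and "extent" ([left, top, right, bottom] in pixels, round what is visible of it).
The state is a dict: "time_s": time; "joints": joint angles; "qd": joint speeds; "joint_torque": joint torques, N m; "tcp_pos": TCP position; "eef_rot": TCP orientation; "contact_force": force on the tool from outside, world axes, zero at the start; "moment": the same for the moment, N m; "gripper_width": finger opening in m.
Only numpy, scipy, OpenCV 4.12 (cv2) and the standard library are available. Lean on these libraries where they do the work, as an engineer would, in place of code of your own. Each camera call takes 0.05 s, during which the arm holds its last target. There are 200 camera calls.

## Working session

There is one attempt and no reset: what is moved stays moved. The work goes in short steps, Python scripts to look and compute and a tool call to move; the robot and the scene stay as the last step left them, time stands still between calls to the robot, and variables do not carry over. Pictures are saved under pics/ and viewed, about 8 in all and at most 12, crops included, and the job is handed in when it is done.

Besides the shell and the picture viewer there is one more tool, called after "Request:" as name([rows], argument=value, ...), one row to a line, values as JSON. servo_tool: Moves the arm, as the interface text tells. Its arguments: {"type":"object","properties":{"targets":{"type":"array"},"squeeze":{"type":"number"}},"required":["targets"]}

```bash
mkdir -p pics; python3 - <<'E'
from plant import r
import cv2,numpy as np
for n in ["top","scene"]:
    im=r.capture(n); cv2.imwrite(f"pics/{n}0.png",im)
    c=r.get_calibration(n); print(n,np.round(c["K"],1).tolist(),np.round(c["extrinsics"],3).tolist())
    for t in ["panel","bridge","case","sharpener","block"]:
        print(t,[(round(d["p"],2),d["extent"]) for d in r.cut_out(t,n)])
print(r.get_state(), r.grasp_offset)
E
```

```text
top [[372.7, 0.0, 248.6], [0.0, 372.7, 185.8], [0.0, 0.0, 1.0]] [[-0.003, -0.988, 0.153, 0.365], [-1.0, 0.004, 0.0, -0.014], [-0.001, -0.153, -0.988, 1.202], [0.0, 0.0, 0.0, 1.0]]
panel [(0.87, [252.0, 171.9, 307.3, 215.2]), (0.65, [291.0, 228.0, 370.3, 303.9])]
bridge [(0.68, [194.3, 178.5, 237.6, 242.4])]
case [(0.68, [373.8, 160.2, 410.4, 197.8]), (0.51, [195.8, 177.3, 240.8, 240.8]), (0.47, [241.4, 129.7, 254.1, 151.1])]
sharpener [(0.45, [353.2, 209.8, 357.8, 217.6])]
block [(0.86, [373.2, 163.6, 410.2, 197.6])]
scene [[458.6, 0.0, 254.5], [0.0, 458.6, 192.4], [0.0, 0.0, 1.0]] [[-0.83, 0.319, -0.458, 1.169], [0.558, 0.479, -0.677, 0.907], [0.003, -0.818, -0.576, 0.829], [0.0, 0.0, 0.0, 1.0]]
panel [(0.78, [236.4, 130.4, 307.7, 164.9]), (0.62, [216.4, 144.1, 224.5, 149.7]), (0.61, [214.6, 172.9, 272.3, 204.0])]
bridge [(0.61, [259.2, 187.2, 330.5, 239.4])]
case [(0.67, [204.2, 215.8, 222.7, 229.5])]
sharpener [(0.54, [217.0, 148.1, 222.2, 152.6])]
block [(0.74, [168.5, 130.2, 192.9, 148.0])]
{'time_s': 0.6, 'joints': array([ 7.99350226e+01,  2.05476115e+01,  6.80480427e-01,  2.80430544e-04,
       -7.01368049e+01, -1.65087299e+01]), 'qd': array([ 0.03662584, -0.09696776, -0.01044644,  0.0219525 , -0.04191306,
        0.01045522]), 'joint_torque': array([ 1.40586639e-03, -5.81993687e+01,  2.93179822e+01,  6.99966922e+00,
        1.24906361e-02, -2.12344736e-05]), 'tcp_pos': array([0.30194649, 0.60365582, 0.22653674]), 'eef_rot': array([ 1.79996301e+02, -1.37134229e-03, -2.65736120e+01]), 'contact_force': array([-0.88447162, -0.00662477, -0.63369144]), 'moment': array([-0.01388509, -0.05341529,  0.04226991]), 'gripper_width': 0.08776271077450626} -0.0188
```

View pics/top0.png

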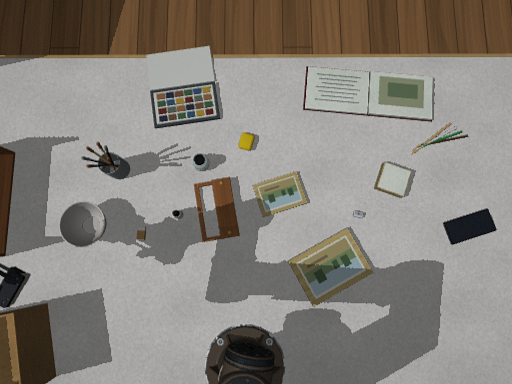

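View pics/scene0.png

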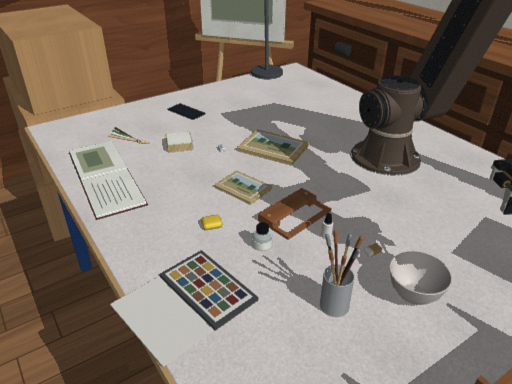

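Two look-alike panels: the smaller at top pixel (280,194), before the bridge at (217,209), and the larger at (331,266). By their sizes, the one at (280,194) is the one meant. I'll measure it and confirm in an enlarged crop.

```bash
cat > h.py <<'E'
from plant import r
import cv2,numpy as np
def w(name,uv,z):
    c=r.get_calibration(name);K=np.array(c["K"]);E=np.array(c["extrinsics"])
    uv=np.atleast_2d(np.array(uv,float))
    d=np.c_[uv,np.ones(len(uv))]@np.linalg.inv(K).T@E[:3,:3].T
    return E[:3,3][:2]+d[:,:2]*((z-E[2,3])/d[:,2])[:,None]
def rect(m,name,z):
    cs,_=cv2.findContours(m.astype(np.uint8),cv2.RETR_EXTERNAL,cv2.CHAIN_APPROX_NONE)
    c=max(cs,key=cv2.contourArea)[:,0]
    p=w(name,c,z)*1000
    return cv2.minAreaRect(p.astype(np.float32))
E
python3 - <<'E'
from h import *
im=r.capture("top")
for t,z in [("panel",.012),("bridge",.02),("sharpener",.015),("case",.015),("ink",.06),("glue",.06)]:
    for d in r.cut_out(t,"top"):
        print(t,round(d["p"],2),np.round(d["extent"]),[np.round(v,1) for v in rect(d["mask"],"top",z)])
cv2.imwrite("pics/c1.png",cv2.resize(im[120:250,170:330],None,fx=5,fy=4.6 if 0 else 4.5,interpolation=cv2.INTER_CUBIC)[:600])
E
```

```text
panel 0.85 [289. 230. 371. 304.] [array([ 295.5, -266.4]), array([159.2, 216. ]), np.float64(28.7)]
panel 0.75 [256. 175. 307. 218.] [array([ 525.9, -113. ]), array([109.9, 149.5]), np.float64(16.5)]
panel 0.59 [193. 179. 239. 241.] [array([474.9,  90.8]), array([196. , 122.9]), np.float64(10.1)]
bridge 0.73 [195. 177. 240. 240.] [array([476.7,  90.5]), array([192.3, 122.8]), np.float64(10.3)]
sharpener 0.61 [351. 211. 361. 220.] [array([ 455.5, -360.4]), array([22.3, 15.8]), np.float64(87.2)]
case 0.69 [240. 132. 253. 147.] [array([699.3,  -6.3]), array([41.7, 53.4]), np.float64(71.8)]
ink 0.57 [192. 154. 211. 170.] [array([619.8, 138.1]), array([54.8, 50.2]), np.float64(0.8)]
```

View pics/c1.png

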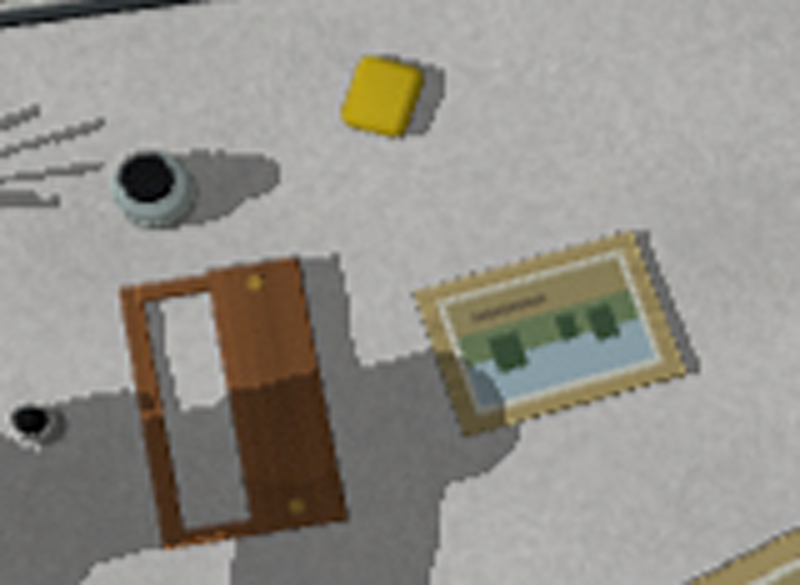

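The crop confirms it: the panel at (256–307, 175–218), measuring 110 x 150 mm, is the smaller one; the other measures about 160 x 216 mm. Next I'll get the bridge frame from its corners, which are bar entry edge crop (298,257)–(347,520) and strip outer edge (122,287)–(165,545).

```bash
cat >> h.py <<'E'
def bridge():
    f=lambda x,y:(170+(x+.5)/5-.5,120+(y+.5)/4.5-.5)
    e=w("top",[f(298,257),f(347,520)],.027); s=w("top",[f(122,287),f(165,545)],.010)
    return e,s
E
python3 - <<'E'
from h import *
e,s=bridge()
for q in (e,s):
    d=q[0]-q[1]; print(np.round(q*1000),"len",np.linalg.norm(d)*1000,"heading",90+np.degrees(np.arctan2(d[1],d[0])))
h=np.radians(100.5); X=np.array([np.cos(h),np.sin(h)]); Y=np.array([-X[1],X[0]])
m=e.mean(0); n=s.mean(0)
print("entry mid",m,"strip mid",n,"dist along",(n-m)@X,"lat",(n-m)@Y)
E
```

```text
[[577.  48.]
 [391.  17.]] len 188.37371040947812 heading 99.61964324403192
[[558. 163.]
 [374. 132.]] len 186.45699768464007 heading 99.47808884011343
entry mid [0.48398095 0.03234765] strip mid [0.4664131  0.14760156] dist along 0.11652545798431507 lat -0.003729680800392873
```

Request:
servo_tool([
  {"dx": 1.2, "dy": -3.8, "dz": 0, "spin": -0.04, "grip": 60},
  {"dx": 2.4, "dy": -7.6, "dz": 0, "spin": -0.08, "grip": 60},
  {"dx": 3.6, "dy": -11.4, "dz": 0, "spin": -0.12, "grip": 60},
  {"dx": 4.8, "dy": -15.2, "dz": 0, "spin": -0.16, "grip": 60},
  {"dx": 6, "dy": -19, "dz": 0, "spin": -0.2, "grip": 60},
  {"dx": 7.2, "dy": -22.8, "dz": 0, "spin": -0.24, "grip": 60},
  {"dx": 8.4, "dy": -26.6, "dz": 0, "spin": -0.28, "grip": 60},
  {"dx": 9.6, "dy": -30.4, "dz": 0, "spin": -0.32, "grip": 60},
  {"dx": 10.8, "dy": -34.2, "dz": 0, "spin": -0.36, "grip": 60},
  {"dx": 12, "dy": -38, "dz": 0, "spin": -0.4, "grip": 60},
])

```text
time_s: 1.78
tcp_pos: [0.4221, 0.2218, 0.227]
eef_rot: [-179.9, 0.0, -49.6]
contact_force: [0.5, 0.5, -0.0]
gripper_width: 0.0523
```

Request:
servo_tool([
  {"dx": 1.3, "dy": -3.8, "dz": 0, "spin": -0.04, "grip": 60},
  {"dx": 2.6, "dy": -7.6, "dz": 0, "spin": -0.08, "grip": 60},
  {"dx": 3.9, "dy": -11.4, "dz": 0, "spin": -0.12, "grip": 60},
  {"dx": 5.2, "dy": -15.2, "dz": 0, "spin": -0.16, "grip": 60},
  {"dx": 6.5, "dy": -19, "dz": 0, "spin": -0.2, "grip": 60},
  {"dx": 7.8, "dy": -22.8, "dz": 0, "spin": -0.24, "grip": 60},
  {"dx": 9.1, "dy": -26.6, "dz": 0, "spin": -0.28, "grip": 60},
  {"dx": 10.4, "dy": -30.4, "dz": 0, "spin": -0.32, "grip": 60},
  {"dx": 11.7, "dy": -34.2, "dz": 0, "spin": -0.36, "grip": 60},
  {"dx": 13, "dy": -38, "dz": 0, "spin": -0.41, "grip": 60},
])

```text
time_s: 2.62
tcp_pos: [0.5523, -0.1585, 0.2269]
eef_rot: [-180.0, -0.0, -73.1]
contact_force: [1.3, 1.0, 0.8]
gripper_width: 0.0523
```

```bash
cat >> h.py <<'E'
def ww(cal,uv,z):
    K=np.array(cal["K"]);E=np.array(cal["extrinsics"])
    q=(np.atleast_2d(np.array(uv,float))-K[:2,2])/np.array([K[0,0],K[1,1]])
    t=np.linalg.norm(q,axis=1,keepdims=True)+1e-9
    d=np.c_[q/t*np.sin(t),np.cos(t)]@E[:3,:3].T
    return E[:3,3][:2]+d[:,:2]*((z-E[2,3])/d[:,2])[:,None]
E
python3 - <<'E'
from h import *
c=r.get_calibration("wrist"); im=r.capture("wrist"); cv2.imwrite("pics/w1.png",cv2.resize(im,(800,600)))
print(np.round(c["K"],1).tolist(),np.round(c["extrinsics"],3).tolist())
for t,z in [("panel",.012),("bridge",.02)]:
    for d in r.cut_out(t,"wrist"):
        cs,_=cv2.findContours(d["mask"].astype(np.uint8),cv2.RETR_EXTERNAL,cv2.CHAIN_APPROX_NONE)
        p=ww(c,max(cs,key=cv2.contourArea)[:,0],z)*1000
        print(t,round(d["p"],2),np.round(d["extent"]),[np.round(v,1) for v in cv2.minAreaRect(p.astype(np.float32))])
E
```

```text
[[297.3, 0.0, 260.0], [0.0, 297.3, 189.9], [0.0, 0.0, 1.0]] [[-0.956, -0.28, -0.085, 0.576], [-0.292, 0.912, 0.286, -0.236], [-0.002, 0.299, -0.954, 0.384], [0.0, 0.0, 0.0, 1.0]]
panel 0.98 [225. 144. 314. 250.] [array([ 527.5, -114.3]), array([109.8, 151.8]), np.float64(17.4)]
panel 0.71 [392.  71. 488. 226.] [array([ 297.8, -266.6]), array([169.1, 218.8]), np.float64(28.2)]
panel 0.19 [362.  25. 387.  51.] [array([ 462.7, -361.9]), array([31.2, 19.2]), np.float64(78.5)]
bridge 0.7 [202. 290. 324. 317.] [array([486.1,  47.9]), array([191. ,  50.5]), np.float64(15.4)]
```

View pics/w1.png

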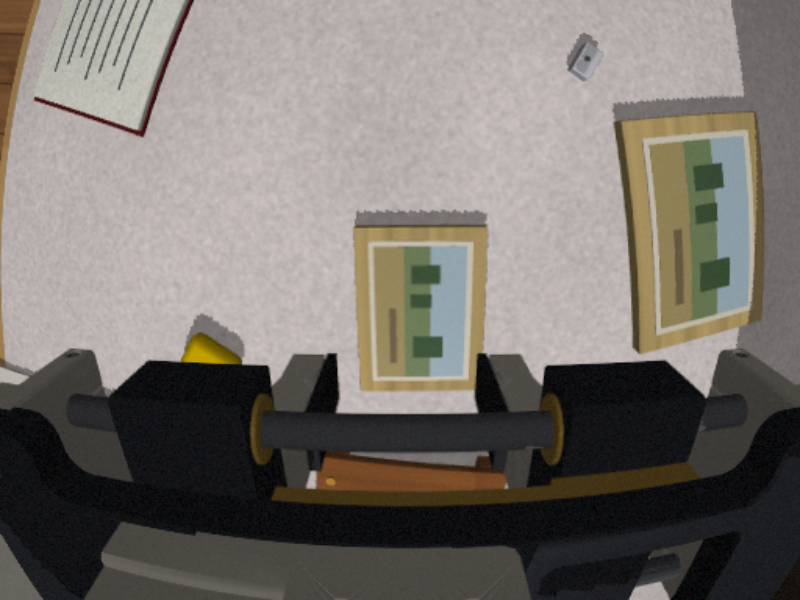

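The wrist view shows the panel at (420,310), agreeing with the top camera to about 2 mm. Moving behind its rear edge and down.

Request:
servo_tool([
  {"dx": 0.4, "dy": -3.2, "dz": 0, "spin": 0, "grip": 60},
  {"dx": 0.8, "dy": -6.3, "dz": 0, "spin": 0, "grip": 60},
  {"dx": 0.8, "dy": -6.3, "dz": -4, "spin": 0, "grip": 60},
  {"dx": 0.8, "dy": -6.3, "dz": -8, "spin": 0, "grip": 60},
  {"dx": 0.8, "dy": -6.3, "dz": -12, "spin": 0, "grip": 60},
  {"dx": 0.8, "dy": -6.3, "dz": -15.5, "spin": 0, "grip": 60},
  {"dx": 0.8, "dy": -6.3, "dz": -18.5, "spin": 0, "grip": 60},
  {"dx": 0.8, "dy": -6.3, "dz": -20.5, "spin": 0, "grip": 60},
  {"dx": 0.8, "dy": -6.3, "dz": -21.6, "spin": 0, "grip": 60},
  {"dx": 0.8, "dy": -6.3, "dz": -22.2, "spin": 0, "grip": 60},
])

```text
time_s: 3.6
tcp_pos: [0.5593, -0.2184, 0.0032]
eef_rot: [179.9, 0.0, -72.9]
contact_force: [0.4, -0.1, 0.6]
gripper_width: 0.0522
```

Request:
servo_tool([
  {"dx": -0.18, "dy": 0.57, "dz": 0, "spin": 0, "grip": 60},
  {"dx": -0.36, "dy": 1.14, "dz": 0, "spin": 0, "grip": 60},
  {"dx": -0.54, "dy": 1.7, "dz": 0, "spin": 0, "grip": 60},
  {"dx": -0.72, "dy": 2.2, "dz": 0, "spin": 0, "grip": 60},
  {"dx": -0.9, "dy": 2.7, "dz": 0, "spin": 0, "grip": 60},
  {"dx": -1.1, "dy": 3.3, "dz": 0, "spin": 0, "grip": 60},
  {"dx": -1.3, "dy": 3.9, "dz": 0, "spin": 0, "grip": 60},
  {"dx": -1.5, "dy": 4.5, "dz": 0, "spin": 0, "grip": 60},
  {"dx": -1.7, "dy": 5.1, "dz": 0, "spin": 0, "grip": 60},
  {"dx": -1.7, "dy": 5.1, "dz": 0, "spin": 0, "grip": 60},
])

```text
time_s: 4.43
tcp_pos: [0.5422, -0.1672, 0.0045]
eef_rot: [180.0, 0.0, -73.0]
contact_force: [-0.1, -0.6, 0.5]
gripper_width: 0.0526
```

```bash
cat >> h.py <<'E'
O=np.array([480,61.]);H=99.7
def tobr(p):
    h=np.radians(H);X=np.array([np.cos(h),np.sin(h)]);Y=np.array([-X[1],X[0]])
    return np.round([(p-O)@X,(p-O)@Y],1)
def look(name,f):
    s=r.get_state(); cal=r.get_calibration(name); im=r.capture(name)
    cv2.imwrite(f"pics/{f}.png",cv2.resize(im,(800,600)))
    print("tcp",np.round(s["tcp_pos"]*1000,1),np.round(s["eef_rot"],1),"F",np.round(s["contact_force"],1),"br",tobr(s["tcp_pos"][:2]*1000))
    for d in r.cut_out("panel",name):
        cs,_=cv2.findContours(d["mask"].astype(np.uint8),cv2.RETR_EXTERNAL,cv2.CHAIN_APPROX_NONE)
        c=max(cs,key=cv2.contourArea)[:,0]
        p=(ww(cal,c,.012) if name=="wrist" else w(name,c,.012))*1000
        R=cv2.minAreaRect(p.astype(np.float32))
        print(name,round(d["p"],2),[np.round(v,1) for v in R],"br",tobr(np.array(R[0])),"ang",round(R[2]+90-H,1))
E
python3 -c "
from h import *
look('wrist','w2');look('top','t2')"
```

```text
tcp [ 542.2 -167.2    4.5] [180.   0. -73.] F [-0.1 -0.6  0.5] br [-235.4  -22.8]
wrist 0.96 [array([ 531.1, -128.3]), array([83.2, 21.7]), np.float64(17.1)] br [-195.2  -18.5] ang 7.4
wrist 0.82 [array([ 394.1, -264.5]), array([ 15.7, 128.6]), np.float64(31.9)] br [-306.4  139.5] ang 22.2
tcp [ 542.4 -167.8    4.3] [179.9   0.  -73. ] F [ 0.2 -0.2  0.4] br [-236.  -23.]
top 0.65 [array([ 502.6, -101.3]), array([ 93.7, 103. ]), np.float64(5.5)] br [-163.8    5. ] ang -4.2
```

```bash
python3 -c "
import cv2,numpy as np
a=cv2.imread('pics/w2.png');b=cv2.imread('pics/t2.png')
cv2.imwrite('pics/m2.png',np.vstack([cv2.resize(a,(400,300)),cv2.resize(b[230:430,200:600],(600,300))[:, :400]]) if 0 else np.hstack([cv2.resize(a,(400,300)),cv2.resize(b[230:430,280:547],(400,300))]))"
```

```text
(no output)
```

View pics/m2.png

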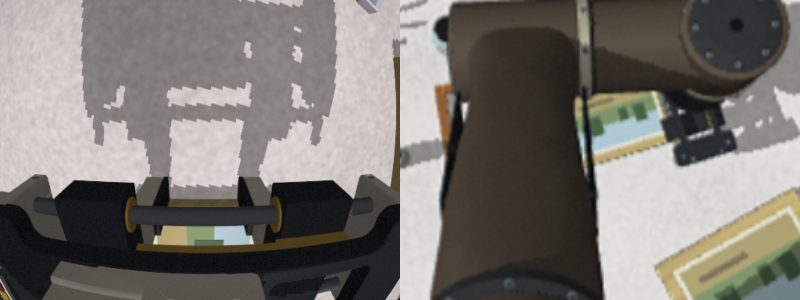

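```bash
cat > re.py <<'E'
from h import *
s=r.get_state();c=r.get_calibration("wrist");im=r.capture("wrist")
print("tcp",tobr(s["tcp_pos"][:2]*1000),np.round(s["eef_rot"][2],1))
cv2.imwrite("pics/z.png",cv2.resize(im[215:290,190:340],(800,400),interpolation=cv2.INTER_CUBIC))
for v in range(245,300,3):
    print(v,im[v,258].tolist(),tobr(ww(c,[(258,v)],.012)[0]*1000))
E
python3 re.py
```

```text
Traceback (most recent call last):
  File "re.py", line 1, in <module>
    from h import *
  File "h.py", line 1, in <module>
    from plant import r
  File "re.py", line 2, in <module>
    s=r.get_state();c=r.get_calibration("wrist");im=r.capture("wrist")
NameError: name 'r' is not defined
```

The file name shadowed the standard `re` module, so I'm renaming it.

```bash
mv re.py rear.py; rm -rf __pycache__; python3 rear.py
```

```text
tcp [-236.5  -23.2] -73.0
245 [122, 124, 130] [-237.5  -25.3]
248 [122, 124, 128] [-235.6  -25. ]
251 [129, 130, 135] [-233.6  -24.8]
254 [131, 132, 139] [-231.6  -24.5]
257 [55, 74, 87] [-229.6  -24.3]
260 [41, 66, 75] [-227.6  -24. ]
263 [43, 65, 77] [-225.6  -23.7]
266 [37, 31, 35] [-223.5  -23.5]
269 [44, 40, 43] [-221.4  -23.2]
272 [51, 52, 48] [-219.3  -22.9]
275 [54, 49, 51] [-217.1  -22.7]
278 [51, 47, 46] [-214.9  -22.4]
281 [54, 51, 52] [-212.7  -22.1]
284 [55, 51, 49] [-210.5  -21.8]
287 [48, 46, 46] [-208.2  -21.5]
290 [106, 143, 126] [-205.9  -21.2]
293 [119, 160, 143] [-203.5  -20.9]
296 [118, 157, 142] [-201.1  -20.6]
299 [115, 156, 139] [-198.7  -20.3]
```

View pics/z.png

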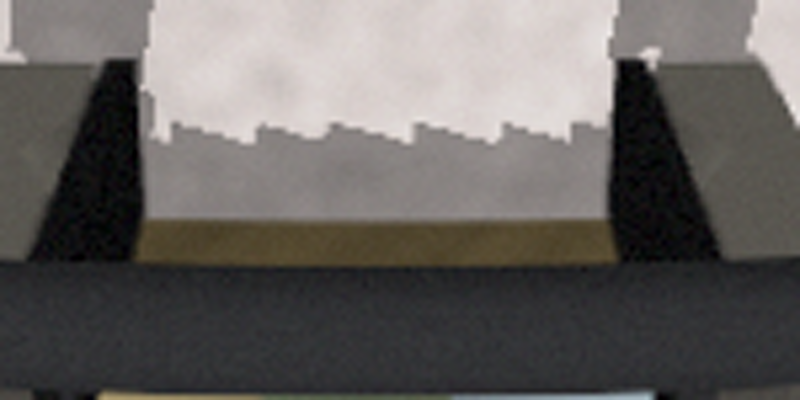

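The view shows both fingers square against the panel's rear edge, with the dark band at crop row 220 as its rear face. The push works, so I'll continue, steering to the centre line and squaring up.

Request:
servo_tool([
  {"dx": -0.18, "dy": 0.45, "dz": 0, "spin": -0.004, "grip": 60},
  {"dx": -0.36, "dy": 0.9, "dz": 0, "spin": -0.008, "grip": 60},
  {"dx": -0.54, "dy": 1.35, "dz": 0, "spin": -0.012, "grip": 60},
  {"dx": -0.72, "dy": 1.8, "dz": 0, "spin": -0.016, "grip": 60},
  {"dx": -0.9, "dy": 2.25, "dz": 0, "spin": -0.02, "grip": 60},
  {"dx": -1.08, "dy": 2.7, "dz": 0, "spin": -0.024, "grip": 60},
  {"dx": -1.26, "dy": 3.15, "dz": 0, "spin": -0.028, "grip": 60},
  {"dx": -1.44, "dy": 3.6, "dz": 0, "spin": -0.032, "grip": 60},
  {"dx": -1.62, "dy": 4.05, "dz": 0, "spin": -0.036, "grip": 60},
  {"dx": -1.8, "dy": 4.5, "dz": 0, "spin": -0.04, "grip": 60},
])

```text
time_s: 5.52
tcp_pos: [0.5248, -0.1228, 0.0046]
eef_rot: [-180.0, -0.0, -75.3]
contact_force: [1.2, -1.1, -0.3]
gripper_width: 0.0524
```

```bash
python3 - <<'E'
from h import *
s=r.get_state();print("tcp",tobr(s["tcp_pos"][:2]*1000),s["eef_rot"][2],s["contact_force"])
a=r.capture("scene")[150:260,200:345];b=r.capture("top")[150:260,190:335]
cv2.imwrite("pics/m3.png",np.vstack([cv2.resize(x,(395,300),interpolation=cv2.INTER_CUBIC) for x in (a,b)]).reshape(2,300,395,3).transpose(1,0,2,3).reshape(300,790,3))
cv2.imwrite("pics/m3.png",cv2.resize(a,(790,600),interpolation=cv2.INTER_CUBIC)) 
E
```

```text
tcp [-188.8  -13.2] -75.28997244731823 [ 1.18471947 -1.13954003 -0.34259458]
```

View pics/m3.png

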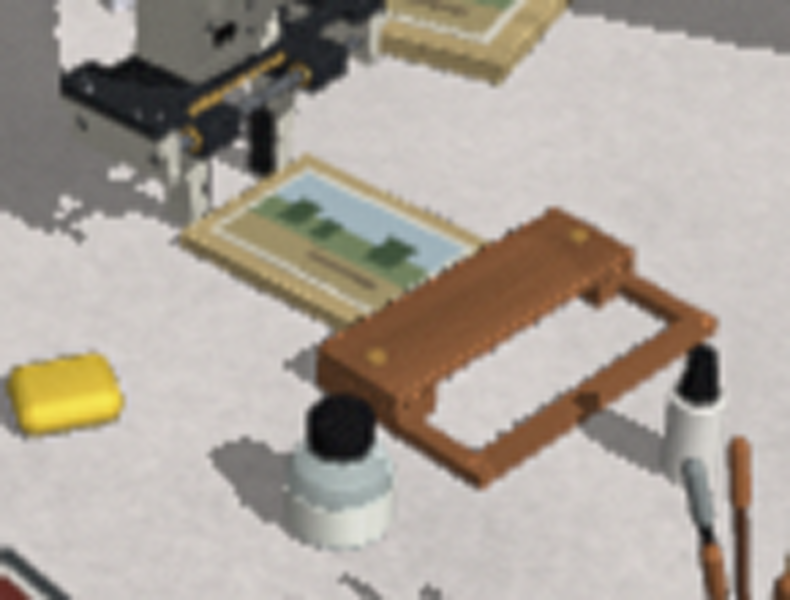

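```bash
python3 - <<'E'
from h import *
f=lambda x,y:(200+(x+.5)*145/790-.5,150+(y+.5)*110/600-.5)
for n,p,z in [("rear far",(180,240),.012),("rear near",(308,155),.012),("far side at bar",(333,322),.012),("bar far entry top",(320,350),.027),("bar near entry top",(555,208),.027),("foot-far inner bottom exit",(430,415),.0),("strip far outer",(483,483),.01),("strip near outer",(716,322),.01)]:
    print(n,tobr(w("scene",[f(*p)],z)[0]*1000))
E
```

```text
rear far [-161.8  -72.8]
rear near [-175.1   40.3]
far side at bar [-47.4 -63.4]
bar far entry top [-20.7 -99.1]
bar near entry top [-23.4  88.5]
foot-far inner bottom exit [ 33.7 -71.4]
strip far outer [ 97.2 -99.8]
strip near outer [93.5 89.6]
```

The far long edge meets the bar about 9 mm clear of the foot and the panel's nose is under the bar, centred. I'll continue straight in while squaring.

Request:
servo_tool([
  {"dx": -0.13, "dy": 0.48, "dz": 0, "spin": -0.0045, "grip": 60},
  {"dx": -0.27, "dy": 0.97, "dz": 0, "spin": -0.009, "grip": 60},
  {"dx": -0.4, "dy": 1.45, "dz": 0, "spin": -0.0135, "grip": 60},
  {"dx": -0.53, "dy": 1.94, "dz": 0, "spin": -0.018, "grip": 60},
  {"dx": -0.67, "dy": 2.42, "dz": 0, "spin": -0.0225, "grip": 60},
  {"dx": -0.8, "dy": 2.9, "dz": 0, "spin": -0.027, "grip": 60},
  {"dx": -0.93, "dy": 3.39, "dz": 0, "spin": -0.0315, "grip": 60},
  {"dx": -1.06, "dy": 3.87, "dz": 0, "spin": -0.036, "grip": 60},
  {"dx": -1.2, "dy": 4.36, "dz": 0, "spin": -0.0405, "grip": 60},
  {"dx": -1.33, "dy": 4.84, "dz": 0, "spin": -0.045, "grip": 60},
])

```text
time_s: 6.45
tcp_pos: [0.5116, -0.0745, 0.0046]
eef_rot: [-180.0, -0.0, -77.9]
contact_force: [0.8, -1.9, 1.5]
gripper_width: 0.0526
```

Low force, so no jam.

Request:
servo_tool([
  {"dx": -0.11, "dy": 0.4, "dz": 0, "spin": -0.0042, "grip": 60},
  {"dx": -0.22, "dy": 0.8, "dz": 0, "spin": -0.0084, "grip": 60},
  {"dx": -0.33, "dy": 1.2, "dz": 0, "spin": -0.0126, "grip": 60},
  {"dx": -0.44, "dy": 1.6, "dz": 0, "spin": -0.0168, "grip": 60},
  {"dx": -0.55, "dy": 2.0, "dz": 0, "spin": -0.021, "grip": 60},
  {"dx": -0.66, "dy": 2.4, "dz": 0, "spin": -0.0252, "grip": 60},
  {"dx": -0.77, "dy": 2.8, "dz": 0, "spin": -0.0294, "grip": 60},
  {"dx": -0.88, "dy": 3.2, "dz": 0, "spin": -0.0336, "grip": 60},
  {"dx": -0.95, "dy": 3.6, "dz": 0, "spin": -0.0378, "grip": 60},
  {"dx": -1.0, "dy": 3.9, "dz": 0, "spin": -0.042, "grip": 60},
])

```text
time_s: 7.28
tcp_pos: [0.5014, -0.0355, 0.0045]
eef_rot: [180.0, -0.0, -80.3]
contact_force: [0.5, -1.6, 2.6]
gripper_width: 0.0528
```

```bash
python3 - <<'E'
from h import *
s=r.get_state();print("tcp",tobr(s["tcp_pos"][:2]*1000),s["eef_rot"][2],s["contact_force"])
a=r.capture("scene")[150:260,200:345]
cv2.imwrite("pics/m4.png",cv2.resize(a,(790,600),interpolation=cv2.INTER_CUBIC)) 
E
```

```text
tcp [-98.8  -4.8] -80.27894001027119 [ 0.45236575 -1.59404016  2.63243106]
```

View pics/m4.png

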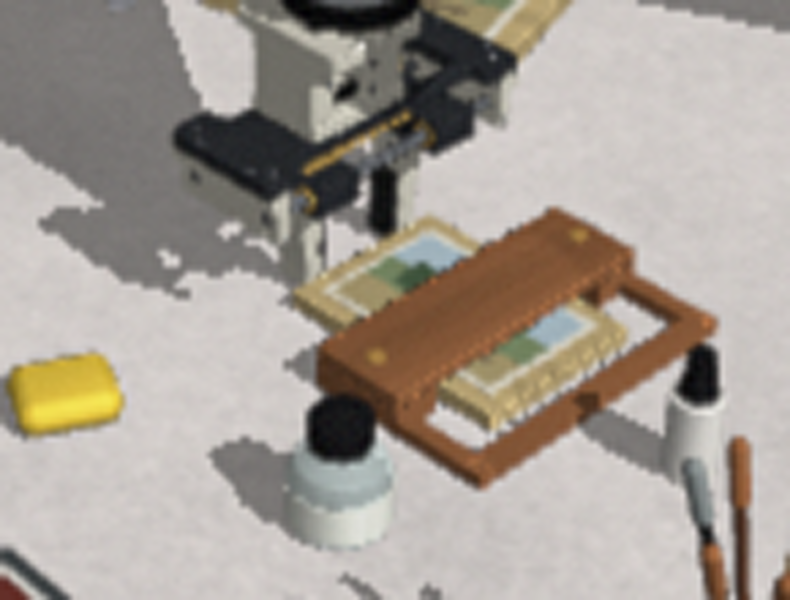

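The panel is square in the passage with a gap of about 13 mm to the strip. I'll close it slowly.

Request:
servo_tool([
  {"dx": -0.03, "dy": 0.15, "grip": 60},
  {"dx": -0.05, "dy": 0.3, "grip": 60},
  {"dx": -0.08, "dy": 0.45, "grip": 60},
  {"dx": -0.1, "dy": 0.6, "grip": 60},
  {"dx": -0.13, "dy": 0.75, "grip": 60},
  {"dx": -0.15, "dy": 0.87, "grip": 60},
  {"dx": -0.17, "dy": 0.97, "grip": 60},
  {"dx": -0.18, "dy": 1.05, "grip": 60},
  {"dx": -0.19, "dy": 1.13, "grip": 60},
  {"dx": -0.2, "dy": 1.2, "grip": 60},
])

```text
validation failed for argument at $.ta...
```

Request:
servo_tool([
  {"dx": -0.005, "dy": 0.03, "grip": 60},
  {"dx": -0.01, "dy": 0.06, "grip": 60},
  {"dx": -0.015, "dy": 0.09, "grip": 60},
  {"dx": -0.02, "dy": 0.12, "grip": 60},
  {"dx": -0.025, "dy": 0.15, "grip": 60},
  {"dx": -0.025, "dy": 0.15, "grip": 60},
  {"dx": -0.025, "dy": 0.15, "grip": 60},
  {"dx": -0.025, "dy": 0.15, "grip": 60},
  {"dx": -0.025, "dy": 0.15, "grip": 60},
  {"dx": -0.025, "dy": 0.15, "grip": 60},
])

```text
validation failed for argument at $.ta...
```

Request:
servo_tool([
  {"dx": -0.03, "dy": 0.15, "dz": 0, "spin": 0, "grip": 60},
  {"dx": -0.05, "dy": 0.3, "dz": 0, "spin": 0, "grip": 60},
  {"dx": -0.08, "dy": 0.45, "dz": 0, "spin": 0, "grip": 60},
  {"dx": -0.1, "dy": 0.6, "dz": 0, "spin": 0, "grip": 60},
  {"dx": -0.13, "dy": 0.75, "dz": 0, "spin": 0, "grip": 60},
  {"dx": -0.15, "dy": 0.87, "dz": 0, "spin": 0, "grip": 60},
  {"dx": -0.17, "dy": 0.97, "dz": 0, "spin": 0, "grip": 60},
  {"dx": -0.18, "dy": 1.05, "dz": 0, "spin": 0, "grip": 60},
  {"dx": -0.19, "dy": 1.13, "dz": 0, "spin": 0, "grip": 60},
  {"dx": -0.2, "dy": 1.2, "dz": 0, "spin": 0, "grip": 60},
])

```text
time_s: 8.17
tcp_pos: [0.4996, -0.0239, 0.0045]
eef_rot: [180.0, 0.0, -80.3]
contact_force: [-0.0, -0.8, -0.8]
gripper_width: 0.0528
```

Request:
servo_tool([
  {"dx": -0.005, "dy": 0.03, "dz": 0, "spin": 0, "grip": 60},
  {"dx": -0.01, "dy": 0.06, "dz": 0, "spin": 0, "grip": 60},
  {"dx": -0.015, "dy": 0.09, "dz": 0, "spin": 0, "grip": 60},
  {"dx": -0.02, "dy": 0.12, "dz": 0, "spin": 0, "grip": 60},
  {"dx": -0.025, "dy": 0.15, "dz": 0, "spin": 0, "grip": 60},
  {"dx": -0.025, "dy": 0.15, "dz": 0, "spin": 0, "grip": 60},
  {"dx": -0.025, "dy": 0.15, "dz": 0, "spin": 0, "grip": 60},
  {"dx": -0.025, "dy": 0.15, "dz": 0, "spin": 0, "grip": 60},
  {"dx": -0.025, "dy": 0.15, "dz": 0, "spin": 0, "grip": 60},
  {"dx": -0.025, "dy": 0.15, "dz": 0, "spin": 0, "grip": 60},
])

```text
time_s: 9.0
tcp_pos: [0.4996, -0.0225, 0.0046]
eef_rot: [-180.0, -0.0, -80.3]
contact_force: [1.8, -3.5, -0.8]
gripper_width: 0.0525
```

Request:
servo_tool([
  {"dx": -0.005, "dy": 0.03, "dz": 0, "spin": 0, "grip": 60},
  {"dx": -0.01, "dy": 0.06, "dz": 0, "spin": 0, "grip": 60},
  {"dx": -0.015, "dy": 0.09, "dz": 0, "spin": 0, "grip": 60},
  {"dx": -0.02, "dy": 0.12, "dz": 0, "spin": 0, "grip": 60},
  {"dx": -0.025, "dy": 0.15, "dz": 0, "spin": 0, "grip": 60},
  {"dx": -0.025, "dy": 0.15, "dz": 0, "spin": 0, "grip": 60},
  {"dx": -0.025, "dy": 0.15, "dz": 0, "spin": 0, "grip": 60},
  {"dx": -0.025, "dy": 0.15, "dz": 0, "spin": 0, "grip": 60},
  {"dx": -0.025, "dy": 0.15, "dz": 0, "spin": 0, "grip": 60},
  {"dx": -0.025, "dy": 0.15, "dz": 0, "spin": 0, "grip": 60},
])

```text
time_s: 9.83
tcp_pos: [0.4995, -0.0222, 0.0048]
eef_rot: [-180.0, -0.1, -80.2]
contact_force: [5.3, -13.7, 0.3]
gripper_width: 0.0522
```

Firm contact: 13.7 N with the TCP stopped. Backing off along the lane, then up.

Request:
servo_tool([
  {"dx": 0.05, "dy": -0.3, "dz": 0, "spin": 0, "grip": 60},
  {"dx": 0.1, "dy": -0.8, "dz": 0, "spin": 0, "grip": 60},
  {"dx": 0.3, "dy": -2, "dz": 0, "spin": 0, "grip": 60},
  {"dx": 0.6, "dy": -4, "dz": 0, "spin": 0, "grip": 60},
  {"dx": 1, "dy": -6, "dz": 0, "spin": 0, "grip": 60},
  {"dx": 1, "dy": -7, "dz": 3, "spin": 0, "grip": 60},
  {"dx": 1, "dy": -8, "dz": 6, "spin": 0, "grip": 60},
  {"dx": 1, "dy": -10, "dz": 9, "spin": 0, "grip": 60},
  {"dx": 1, "dy": -12, "dz": 12, "spin": 0, "grip": 60},
  {"dx": 1, "dy": -14, "dz": 15, "spin": 0, "grip": 60},
])

```text
time_s: 10.67
tcp_pos: [0.5087, -0.1615, 0.1561]
eef_rot: [-180.0, 0.0, -80.2]
contact_force: [1.0, 0.3, -0.5]
gripper_width: 0.0527
```

```bash
python3 - <<'E'
from h import *
s=r.get_state();print("tcp",s["tcp_pos"],s["contact_force"])
a=r.capture("scene")[150:260,200:345]
cv2.imwrite("pics/m5.png",cv2.resize(a,(790,600),interpolation=cv2.INTER_CUBIC)) 
E
```

```text
tcp [ 0.50873482 -0.16146935  0.1561404 ] [ 0.99348836  0.26017201 -0.47645235]
```

View pics/m5.png

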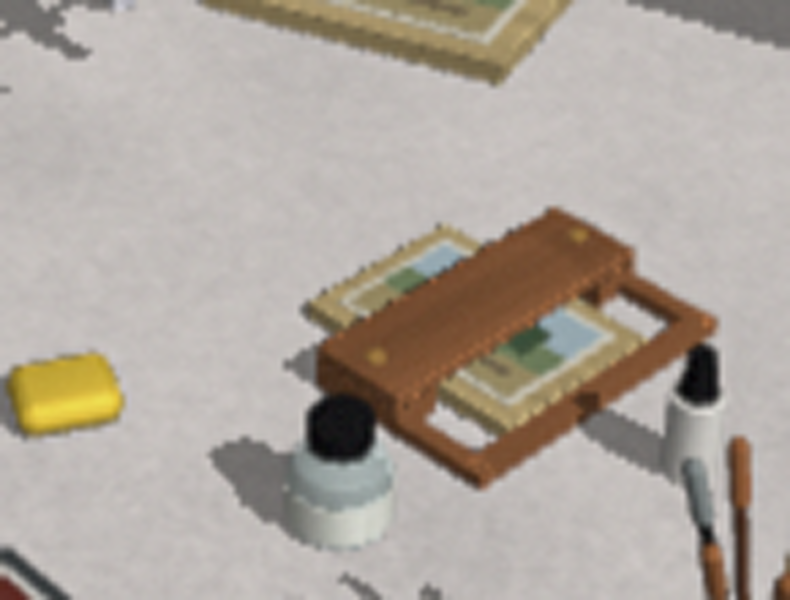

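```bash
python3 - <<'E'
from h import *
f=lambda x,y:(200+(x+.5)*145/790-.5,150+(y+.5)*110/600-.5)
for n,p,z in [("front far",(515,430),.012),("front near",(645,340),.012),("rear far",(303,305),.012),("rear near",(443,225),.012),("strip far outer",(483,483),.01),("strip near outer",(716,322),.01)]:
    print(n,tobr(w("scene",[f(*p)],z)[0]*1000))
E
```

```text
front far [ 81.8 -59.4]
front near [78.9 47.1]
rear far [-69.6 -64.6]
rear near [-69.8  46.2]
strip far outer [ 97.2 -99.8]
strip near outer [93.5 89.6]
```

```bash
python3 -c "
from plant import r
print(r.close_job())"
```

```text
the job is handed in; nothing more can be done
None
```

I pushed the smaller panel under the bridge with both fingers against its rear edge, squaring it on the way, until it pressed on the stop strip. Pressing at the stop, the force reached about 14 N and the tool stopped moving. I then took the hand back and up and handed the job in at about 11 s; no verdict is reported.

**Last checks (scene camera, relative to the strip):**
- **Along the passage:** the far edge reads about 15 mm from the strip's outer face; 14 mm would be touching, so it is within about 1 mm of home.
- **Squareness:** within about 0.01 rad of the strip.
- **Off centre:** about 3 mm.
- **Other things:** the ink, glue and case look unmoved. I did not re-check the sharpener, eraser, bowl, jar and block; the planned path kept clear of them.
- **Hand:** clear, with only about 1 N of sensor reading left.

**What disagreed or failed:**
- The scene camera puts the bridge about 5–7 mm away from where the top camera does, so I used only positions relative to the bridge for the final check.
- During the push the arm blocked the top camera, so its panel reading at that point was unusable.
- Two move calls were refused for missing fields and did not move the arm.

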